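Clamp a freshly lined book in the cam-lever spine press and hold it

ROBOT

A 7-joint arm with a two-finger parallel gripper is mounted at the origin on the work surface; the furniture and walls round the work are solid. World frame = base frame: x ahead of the robot, y to its left, z up, the work surface at z = 0. Lengths are in mm, angles in rad, forces in N, time in s.
With the tool pointing down it reaches from about 425 to 1025 mm from the base axis. Payload 3.6 kg.
Tool frame: the origin (TCP) lies midway between the tips of the shut fingers; the grasp point (between the pads) lies 19 mm behind it; z points along the fingers, y is the line along which they close (so a half turn about z gives the same grasp; the last joint's range is limited). The gripper opens to 85 mm and grips with 20 to 120 N. Pads are 22 mm wide; open, the fingers measure 114 mm over their backs; the gripper's body (76 mm by 85 mm) begins 54 mm behind the grasp point. The pads swing forward as they close: fully open they stand 13 mm farther back than shut.
Start: joints at [-1.433, 0.591, 0.048, 1.609, -0.033, 0.943, -0.034], TCP at [166.549, 705.614, 231.302] pointing down, gripper open.
Joint ranges: [-2.69, 2.69], [-0.47, 2.24], [-1.27, 1.36], [0.19, 2.51], [-1.53, 4.68], [0.08, 2.07], [-3.09, 3.09]. Speed limits (rad/s): [2.57, 2.57, 3.14, 3.14, 3.14, 3.14, 3.14].

INTERFACE

Orientations are given as a rotation vector (axis times angle).
In Python, from cell import manip gives the robot as it stands.
- The arm moves only by the tool apply_moves, never from a script. Its argument "commands" is a list that holds one entry, the list of rows, each a list of 7 numbers: the shift along the tool's x, y, z in cm, then the turn, a rotation vector about the tool's x, y, z in rad, then the opening, from -1 (shut) to 1 (fully open). In form: [[[tx, ty, tz, wx, wy, wz, claw], ...]]. A call has exactly 5 rows; each row is the pose to reach, as a shift and turn from the pose commanded when the call began, along the tool's axes at that moment; what a row does not reach only later rows make up. A row lasts 1/8 s, in which the tool goes at most 62.5 mm and 10.7 degrees, less where a joint would pass 70% of its speed; a pose out of reach is approached as far as the arm can. A call with a gripper value outside its range is refused whole. The fingers move at their own pace and stop on an object; "newtons" is the grip in N (left out, the last holds). Time passes only in rows, so rows that repeat a pose let the fingers close, or fill a call up. It gives the time, the measured TCP pose, the force, the opening and the grip force at its end, in the units of the state.
- manip.state(): the state, without advancing time (a new reading comes with each control period).
- manip.snapshot(name): name is "scene" or "top" or "wrist"; returns the picture (420x560x3 uint8, red, green, blue); there is no depth.
- manip.get_calibration(name): a dict with "K" (3x3 intrinsics, pixels), "R" (3x3) and "t" (3): a world point X has camera coordinates R X + t; the wrist camera has in their place "tool_from_camera" (4x4, takes a point from camera to tool coordinates, whose origin is the TCP and whose axes are the flange's). Camera axes: x right, y down, z forward; pixel columns grow to the right and rows downward; lengths in mm; the calibration is good to about 2 mm. A picture is of the moment at which its call begins: read the wrist's pose just before it. get_calibration takes no time and is no camera call.
- manip.job_done(): hands the job in; it is judged then, once.
The state is a dict: "time": time; "joint_pos": joint angles; "qd": joint speeds; "joint_efforts": joint torques, N m; "tool_pos": TCP position; "tcp_rot": TCP orientation; "ft_force": force on the tool from outside, world axes, zero at the start; "wrist_torque": the same for the moment, N m; "finger_gap": finger opening in mm; "grip_force": force on a finger pad.
Only numpy, scipy, OpenCV 4.12 (cv2) and the standard library are available. Lean on these libraries where they do the work, as an engineer would, in place of code of your own. Each camera call takes 0.05 s, during which the arm holds its last target. There are 200 camera calls.

TASK

The small brown book standing on the bench has just had its spine pasted and lined: lift it lightly, gripping with no more than about 40 N, stand it spine up on the bed of the spine press, square and centred between the two open cheeks, and let go of it. Then swing the press's cam lever round to its point of highest lift, where the lever arm lies straight out behind the cam, in line with the brass index strip and square to the cheeks, so that the book is squeezed fully. The lever springs back by itself, so finish while still holding it exactly there; leave the other things on the bench where they are.

Things in the scene. Friction and masses are not known exactly. Their poses are not given: they have to be found in the camera images.
- book_center (a point): Centre of the brown leather book, 40 mm above its underside: 110 long (own x), 26 thick (own y), 80 mm high standing spine up (own z). Covers flat to 70 mm height, rounded spine above; 0.18 to 0.29 kg. In the press the cheeks hide its lower 28 mm with no room for a finger there: take it by the upper covers. Either end may lead.
- slot (a point): Middle of the gap between the open cheeks, on the press bed, 12 mm above the bench. Own x along the cheeks (120 mm long), y across the gap toward the cam. Gap 36 mm: fixed cheek face at y -18, moving cheek face at y +18 mm; cheek tops 28 mm above the bed. Clamping drives the moving cheek about 13 mm toward -y (less spring give) and slides the book to the fixed cheek.
- cam_axis (a point): Vertical pivot axis of the cam lever, at the height of its flat arm (42 mm above the bench); it lies 98 mm from the slot along the slot's +y. Own axes parallel to the slot's.
- handle (a point): Middle of the lever's upright black grip: an 18 mm thick, 58 mm tall round sleeve that spins freely on its pin, 100 mm from the pivot. This point is 78 mm above the bench; the grip's top is 106 mm, its foot 48 mm above the bench. Its own x, y axes spin with the sleeve.
- top_mark (a point): Point in the air where the middle of the grip stands when the lever is at its highest lift: 100 mm from the pivot axis along the slot's +y, 78 mm above the bench.
- cam_lever (a joint): Cam lever angle, rad, clockwise from above about cam_axis. 0: at rest on its stop, arm toward the robot side, 109 degrees short of the top, cheeks open. 1.90: highest lift. Beyond, the lift falls again; travel ends at a pin at 2.35. A return spring pulls it back to 0 all the way: about 1 to 3 N at the grip.
- press: The spine press, fixed to the bench: grey base plate 130 mm (own x) by 210 mm (own y), top 12 mm above the bench; origin 10 mm from the middle under the plate. The slot lies at own (0, -42) mm, the lever pivot at own (0, 56) mm.
- moving_cheek: The press's moving wooden cheek with cork face, 120 mm long, carried on two springs and driven by the cam; nearer the cam. At highest lift it squeezes the book with about 15 N.
- lever_grip: The same black grip of the lever; its origin lies at its foot, 48 mm above the bench.
- thread_spool: Bystander: spool of linen thread, 34 mm wide, 46 mm high, origin under its centre.
- wax_block: Bystander: block of beeswax 56x38x20 mm, origin under its centre.
- bone_folder: Bystander: bone folder 200x29x4 mm lying flat, origin under its centre.
- brush: Bystander: brush 200x12x12 mm lying flat, origin under its centre.
- loupe: Bystander: black stand magnifier 41 mm wide, 38 mm high, origin under its centre.
- brush_cup: Bystander: white enamel cup with brushes, 76x101x209 mm, at the left.
Things that resemble listed ones, but are neither listed nor needed, are in the scene too. What is shaped like the part that bears book_center but orange, pink or turquoise is not meant.

How it is judged (in metres and radians):
On the way:
1. The book stands spine up on the press bed between the open cheeks and has been let go, with the lever still at rest (x of book_center in the frame of slot between -0.025 and 0.025 m and y of book_center in the frame of slot between -0.007 and 0.007 m and z of book_center in the frame of slot below 0.044 m and angle between book_center's own z axis and vertical below 0.12 rad and contact force between the fingers and book below 0.1 N and value of joint cam_lever below 0.3 rad), for 0.2 s.
At the end, for the whole second after the job is handed in: Fingers still hold the lever within 0.14 rad (8 deg) of highest lift (1.90 rad); the book stands spine up on the bed, upright and square within 5 deg, within 25 mm of the cheeks' middle, squeezed by more than 8 N, at rest and not touched by the robot (value of joint cam_lever between 1.76 and 2.04 rad and contact force between the fingers and cam_lever above 0.5 N and contact force between moving_cheek and book above 8 N and contact force between each of the arm, the fingers and book below 0.1 N and x of book_center in the frame of slot between -0.025 and 0.025 m and y of book_center in the frame of slot between -0.009 and -0.001 m and z of book_center in the frame of slot between 0.035 and 0.044 m and angle between book_center's own z axis and vertical below 0.08 rad and angle between the x axis of book_center and the x axis of slot, either way round below 0.08 rad and linear speed of book below 0.02 m/s); the arm keeps its last pose, push and grip.
It fails at once if The book is gripped too hard (more than 55 N on each side, 110 N on both covers together) (contact force between the fingers and book above 110 N).
It fails at once if A bystander is shifted by more than 30 mm (distance of any of thread_spool, wax_block, bone_folder, brush, loupe, brush_cup from where it was at the start of the episode above 0.03 m).
It also fails if it takes over 64 s, if anything falls off the work surface, if the arm or the gripper's body presses on something with over 40 N, if the wrist force passes 120 N, or if a joint passes its speed limit or range.

## Working session

There is one attempt and no reset: what is moved stays moved. The work goes in short steps, Python scripts to look and compute and a tool call to move; the robot and the scene stay as the last step left them, time stands still between calls to the robot, and variables do not carry over. Pictures are saved under pics/ and viewed, at most 10 in all, crops included, and the job is handed in when it is done.

Besides the shell and the picture viewer there is one more tool, called after "Emit:" by a JSON object that holds its "api" and its "payload". apply_moves: Moves the arm, as the interface text tells. Its arguments: {"type":"object","properties":{"commands":{"type":"array"},"newtons":{"type":"number"}},"required":["commands"]}

```bash
mkdir -p pics
cat > h.py <<'E'
import numpy as np, cv2
from scipy.spatial.transform import Rotation as Ro
from cell import manip
def save(n,f):
    im=manip.snapshot(n); cv2.imwrite(f,im[:,:,::-1]); return im
def px2w(cal,u,v,z):
    K,R,t=[np.array(cal[k],float) for k in("K","R","t")]
    d=R.T@np.linalg.inv(K)@[u,v,1]; c=-R.T@t.ravel()
    return c+d*(z-c[2])/d[2]
def w2px(cal,X):
    K,R,t=[np.array(cal[k],float) for k in("K","R","t")]
    p=K@(R@np.array(X,float)+t.ravel()); return p[:2]/p[2]
E
python3 - <<'E'
from h import *
s=manip.state(); print(s)
a=save("top","pics/top1.png"); b=save("scene","pics/sc1.png")
for n in("top","scene"): print(n,manip.get_calibration(n))
print(manip.get_calibration("wrist"))
E
```

```text
{'time': 0.0, 'joint_pos': array([-1.43249794,  0.59216255,  0.04827489,  1.60983074, -0.03328915,
        0.94270044, -0.03369195]), 'qd': array([-4.44062581e-04, -2.60969777e-04,  6.74545191e-04,  6.88390621e-04,
       -7.79714268e-05,  1.15381953e-04,  5.98761094e-04]), 'joint_efforts': array([ 6.36460254e-05, -5.48686838e+01,  1.54633496e+00, -1.98122567e+01,
        9.44469444e-03,  8.95395409e-03,  5.14822915e-06]), 'tool_pos': array([166.34244561, 704.80285029, 230.10583797]), 'tcp_rot': array([-0.36309686, -3.12039622,  0.00360124]), 'ft_force': array([0.15271449, 0.28340953, 0.65373767]), 'wrist_torque': array([-0.05390997,  0.03225073,  0.00449929]), 'grip_force': 0.0, 'finger_gap': 85.17264450501847}
top {'K': array([[543.76253152,   0.        , 278.55080021],
       [  0.        , 543.76253152, 205.78628147],
       [  0.        ,   0.        ,   1.        ]]), 'R': array([[-0.02973339, -0.99924798, -0.02488777],
       [-0.99704902,  0.03141258, -0.07004647],
       [ 0.07077559,  0.02273161, -0.99723322]]), 't': array([  97.38934975,  480.87932155, 1650.03073109])}
sce
[... 196 characters left out ...]
48474,  0.01243501],
       [-0.28584789, -0.5841795 , -0.75962181],
       [ 0.35098155,  0.67378919, -0.65024617]]), 't': array([-409.32785568,  242.35395443, 1059.07262624])}
{'K': array([[292.34908754,   0.        , 277.34285896],
       [  0.        , 292.34908754, 203.45647984],
       [  0.        ,   0.        ,   1.        ]]), 'tool_from_camera': array([[ 5.96923791e-04, -9.61810429e-01, -2.73715805e-01,
         6.99594186e+01],
       [ 9.99999465e-01,  3.42891642e-04,  9.75927258e-04,
         1.00305807e-01],
       [-8.44802153e-04, -2.73716241e-01,  9.61810119e-01,
        -1.42173126e+02],
       [ 0.00000000e+00,  0.00000000e+00,  0.00000000e+00,
         1.00000000e+00]])}
```

View pics/top1.png

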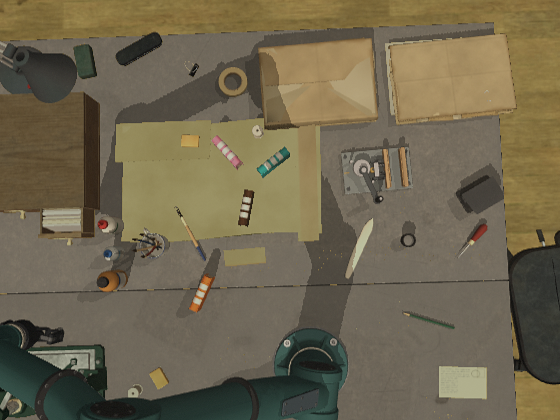

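View pics/sc1.png

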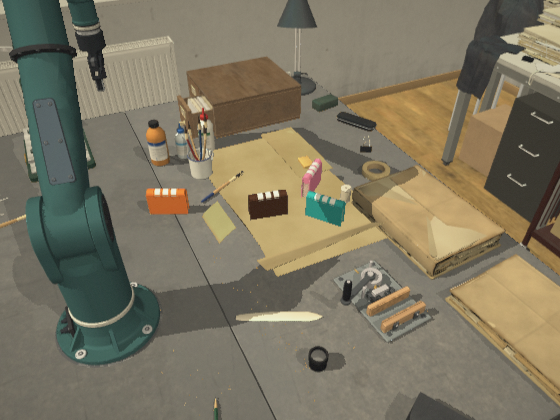

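The top view shows the brown book at about (247,208), and the press at about (377,170), with the cheeks on its right and the lever grip at about (379,199). I'll enlarge both for precise corners.

Run:
```python
import cv2,numpy as np
a=cv2.imread("pics/top1.png")
p=cv2.resize(a[138:210,334:420],None,fx=6,fy=6,interpolation=cv2.INTER_CUBIC)
b=cv2.resize(a[180:240,225:270],None,fx=6,fy=6,interpolation=cv2.INTER_CUBIC)
o=np.zeros((432,516+270,3),np.uint8);o[:,:516]=p;o[:360,516:]=b
cv2.imwrite("pics/crop1.png",o)
```

```text
(no output)
```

View pics/crop1.png

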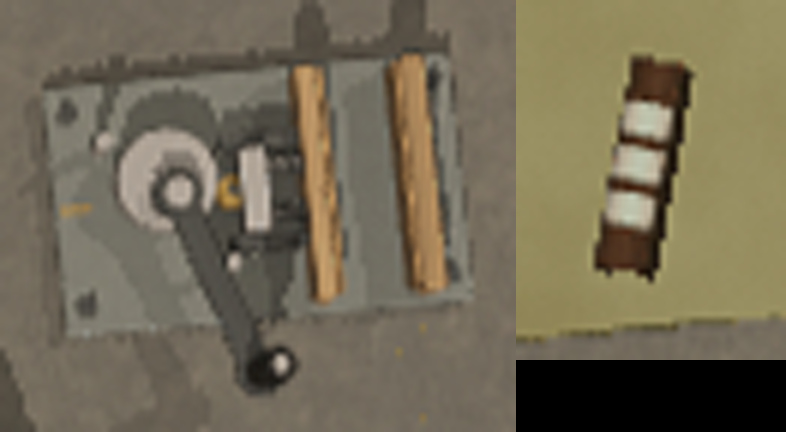

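The crop shows the plate corners at (42,88), (447,52), (470,300) and (66,335). The cheek gap edges run (321,67)-(342,298) and (389,57)-(415,292). The pivot is at (180,188), the grip top at (281,364), and the book spine runs from (662,62) to (626,272).

```bash
cat > m1.py <<'E'
from h import *
c=manip.get_calibration("top")
P=lambda x,y,z:px2w(c,334+(x-2.5)/6,138+(y-2.5)/6,z)
B=lambda x,y,z:px2w(c,225+(x-516-2.5)/6,180+(y-2.5)/6,z)
pl=np.array([P(x,y,12) for x,y in[(42,88),(447,52),(470,300),(66,335)]])
print("plate",pl.round(1).tolist(), [np.linalg.norm(pl[i]-pl[i-1]).round(1) for i in range(4)], pl.mean(0))
g=np.array([P(x,y,40) for x,y in[(321,67),(342,298),(389,57),(415,292)]])
print("gap",g.round(1).tolist(),g.mean(0))
for a,b in((0,1),(2,3)):
  d=g[a]-g[b]; print(np.linalg.norm(d),np.degrees(np.arctan2(d[1],d[0])))
for a,b in((3,0),(2,1)):
  d=pl[3]-pl[2] if a==3 else pl[0]-pl[1]; print("plate y dir ang-90",np.degrees(np.arctan2(d[1],d[0]))-90)
for a,b in((0,3),(1,2)):
  d=pl[a]-pl[b]; print("plate x dir",np.degrees(np.arctan2(d[1],d[0])))
print("pivot",P(180,188,47),"grip",P(281,364,106))
e=np.array([B(662,62,78),B(626,272,78)]);d=e[0]-e[1]
print("book",e.round(1).tolist(),e.mean(0),np.linalg.norm(d),np.degrees(np.arctan2(d[1],d[0])))
R=c["R"];print("cam",-R.T@c["t"])
E
python3 m1.py
```

```text
plate [[643.9, -113.9, 12.0], [655.5, -322.2, 12.0], [527.1, -327.9, 12.0], [515.8, -121.4, 12.0]] [np.float64(128.3), np.float64(208.6), np.float64(128.5), np.float64(206.9)] [ 585.56451825 -221.33475318   12.        ]
gap [[645.1, -252.3, 40.0], [527.5, -257.7, 40.0], [649.1, -286.7, 40.0], [529.3, -294.4, 40.0]] [ 587.76198273 -272.78590745   40.        ]
117.7571233764916 2.6218583835843536
119.96148875106034 3.6403705495297274
plate y dir ang-90 3.1450195568906736
plate y dir ang-90 3.1919466523034004
plate x dir 3.3250189318437093
plate x dir 2.5655104696680198
pivot [ 584.96145408 -177.84819713   47.        ] grip [ 489.96726971 -214.86635116  106.        ]
book [[529.3, 167.8, 78.0], [426.1, 188.2, 78.0]] [477.69902711 177.99039697  78.        ] 105.28202835452353 -11.195693914790885
cam [ 365.57407975   44.70259645 1681.57315956]
```

Positions agree with the given sizes: slot about (588,-273), press yaw about 3.1°, pivot-to-grip 101 mm and 110°. The book is at about (478,178), yaw -11°. Next I compute the moves.

```bash
cat >> h.py <<'E'
def go(x,y,z,yawdeg,show=True):
    s=manip.state(); R0=Ro.from_rotvec(s["tcp_rot"])
    best=None
    for k in(0,180):
        a=np.radians(yawdeg+k)
        Rt=Ro.from_matrix(np.array([[np.cos(a),np.sin(a),0],[np.sin(a),-np.cos(a),0],[0,0,-1]]))
        w=(R0.inv()*Rt).as_rotvec()
        d=R0.inv().apply(np.array([x,y,z])-s["tool_pos"])/10
        print("shift cm",d.round(2),"rot",w.round(3),"k",k)
    print("t",s["time"],"pos",s["tool_pos"].round(1),"xdir",np.degrees(np.arctan2(*R0.apply([1,0,0])[[1,0]])).round(1),"f",s["ft_force"].round(1),"gap",s["finger_gap"],"grip",s["grip_force"],"q7",s["joint_pos"][[0,6]].round(2))
E
python3 - <<'E'
from h import *
c=manip.get_calibration("top"); print("cup",px2w(c,150,243,150),"bottles",px2w(c,105,225,100))
go(478,178,330,-11)
E
```

```text
cup [380.28700444 446.16524928 150.        ] bottles [437.39165185 591.31678213 100.        ]
shift cm [-42.43 -44.14  -9.88] rot [0.000e+00 3.000e-03 3.102e+00] k 0
shift cm [-42.43 -44.14  -9.88] rot [-0.002  0.    -0.04 ] k 180
t 0.1 pos [166.4 704.9 230.3] xdir 166.7 f [ 0.2 -0.6 -0.4] gap 85.36436350673021 grip 0.0 q7 [-1.43 -0.03]
```

Emit:
{"api": "apply_moves", "payload": {"commands": [[[0,0,-5,0,0,0,1],[0,0,-10,0,0,0,1],[-3,-3,-10,0,0,0,1],[-7,-7.3,-10,0,0,-0.02,1],[-11,-11.4,-10,0,0,-0.04,1]]]}}

```text
time: 0.72
tool_pos: [248.1, 567.5, 330.8]
tcp_rot: [0.299, 3.127, -0.001]
ft_force: [0.3, -0.6, 1.2]
finger_gap: 85.5
grip_force: 0.0
```

Emit:
{"api": "apply_moves", "payload": {"commands": [[[-4,-4.2,0,0,0,0,1],[-8,-8.3,0,0,0,0,1],[-12,-12.5,0,0,0,0,1],[-16,-16.7,0,0,0,0,1],[-20,-20.8,0,0,0,0,1]]]}}

```text
time: 1.35
tool_pos: [404.7, 325.1, 331.1]
tcp_rot: [-0.301, -3.127, 0.0]
ft_force: [0.6, 0.0, 0.8]
finger_gap: 85.1
grip_force: 0.0
```

Emit:
{"api": "apply_moves", "payload": {"commands": [[[-4,-4.2,0,0,0,0,1],[-8,-8.3,0,0,0,0,1],[-11,-11.8,2,0,0,0,1],[-11,-11.8,5,0,0,0,1],[-11,-11.8,6,0,0,0,1]]]}}

```text
time: 1.98
tool_pos: [488.4, 189.3, 269.5]
tcp_rot: [-0.302, -3.124, 0.003]
ft_force: [-0.4, 0.8, -0.3]
finger_gap: 85.5
grip_force: 0.0
```

```bash
cat >> h.py <<'E'
def wcal(s):
    T=np.eye(4);T[:3,:3]=Ro.from_rotvec(s["tcp_rot"]).as_matrix();T[:3,3]=s["tool_pos"]
    c=manip.get_calibration("wrist");M=np.linalg.inv(T@c["tool_from_camera"])
    return {"K":c["K"],"R":M[:3,:3],"t":M[:3,3]}
E
python3 - <<'E'
from h import *
import pickle
go(478,178,100,-11)
s=manip.state(); im=save("wrist","pics/w1.png"); pickle.dump(wcal(s),open("w1.pkl","wb"))
E
```

```text
shift cm [ 0.75 -1.27 16.96] rot [-0.005  0.004  3.141] k 0
shift cm [ 0.75 -1.27 16.96] rot [-0.002 -0.003 -0.001] k 180
t 1.975 pos [488.4 189.3 269.5] xdir 168.9 f [-0.4  0.8 -0.3] gap 85.47975412035585 grip 0.0 q7 [-0.65  1.03]
```

View pics/w1.png

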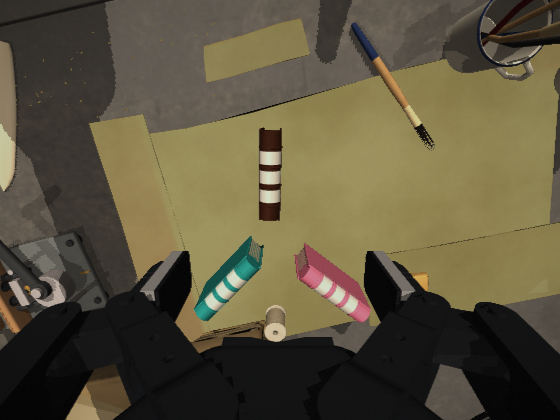

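The brown book's spine runs from about (270.5,128) to (270,220), columns 259–282, parallel to the image's vertical. No neighbour is near where the fingers go.

Run:
```python
from h import *
import pickle
c=pickle.load(open("w1.pkl","rb"))
im=cv2.imread("pics/w1.png").astype(int)
# dark/white vs olive mask: olive has b much lower than g
roi=im[115:235,245:300]; b,g,r=roi[...,0],roi[...,1],roi[...,2]
m=((r+g+b)<200)|((r-b)<25)
n,l,st,ce=cv2.connectedComponentsWithStats(m.astype(np.uint8))
k=1+st[1:,4].argmax(); ys,xs=np.where(l==k)
print(st[k]+np.array([245,115,0,0,0]),cv2.minAreaRect(np.c_[xs+245,ys+115].astype(np.float32)))
e=np.array([px2w(c,270.5,128,77),px2w(c,270,220.5,77)]);d=e[1]-e[0]
print(e,e.mean(0),np.linalg.norm(d),np.degrees(np.arctan2(d[1],d[0])))
for u in(259.5,282):print(px2w(c,u,175,72))
go(*e.mean(0)[:2],60,-11.2)
```

```text
[259 128  24  23 500] ((270.5, 139.0), (22.0, 23.0), 90.0)
[[425.76941021 193.74020725  77.        ]
 [531.91350817 171.74562791  77.        ]] [478.84145919 182.74291758  77.        ] 108.39894396122021 -11.706828653754066
[475.8451088  170.33969091  72.        ]
[480.89672435 196.30615659  72.        ]
shift cm [ 0.69 -0.83 20.91] rot [ 0.006 -0.004 -3.137] k 0
shift cm [ 0.69 -0.83 20.91] rot [-0.003 -0.004  0.004] k 180
t 2.025 pos [488.  190.  269.1] xdir 169.0 f [0.7 0.1 0.2] gap 85.54107337469938 grip 0.0 q7 [-0.65  1.03]
```

Emit:
{"api": "apply_moves", "payload": {"commands": [[[0.3,-0.4,4,0,0,0.01,1],[0.7,-0.8,8,0,0,0.01,1],[0.7,-0.8,12,0,0,0.01,1],[0.7,-0.8,16,0,0,0.01,1],[0.7,-0.8,18,0,0,0.01,1]]], "newtons": 35}}

```text
time: 2.65
tool_pos: [480.6, 185.2, 90.0]
tcp_rot: [-0.312, -3.125, -0.0]
ft_force: [-0.4, 0.1, 0.8]
finger_gap: 85.4
grip_force: 0.0
```

```bash
python3 -c "
from h import *
go(479,182.7,36,-11.7)"
```

```text
shift cm [ 0.1  -0.27  5.4 ] rot [ 2.000e-03 -0.000e+00 -3.137e+00] k 0
shift cm [ 0.1  -0.27  5.4 ] rot [-0.    -0.001  0.005] k 180
t 2.65 pos [480.6 185.2  90. ] xdir 168.6 f [-0.4  0.1  0.8] gap 85.37944018850105 grip 0.0 q7 [-0.57  1.12]
```

Emit:
{"api": "apply_moves", "payload": {"commands": [[[0.1,-0.3,2,0,0,0,1],[0.1,-0.3,4,0,0,0,1],[0.1,-0.3,5,0,0,0,1],[0.1,-0.3,5.4,0,0,0,1],[0.1,-0.3,5.4,0,0,0,0.2]]], "newtons": 30}}

```text
time: 3.28
tool_pos: [480.0, 181.5, 37.7]
tcp_rot: [0.316, 3.125, 0.001]
ft_force: [-0.3, 0.1, -0.1]
finger_gap: 69.9
grip_force: 0.0
```

Emit:
{"api": "apply_moves", "payload": {"commands": [[[0,0,0,0,0,0,-0.1],[0,0,0,0,0,0,-0.3],[0,0,0,0,0,0,-0.5],[0,0,0,0,0,0,-0.6],[0,0,0,0,0,0,-0.6]]], "newtons": 30}}

```text
time: 3.9
tool_pos: [480.0, 181.3, 37.9]
tcp_rot: [0.316, 3.125, 0.001]
ft_force: [-0.4, -0.4, 6.2]
finger_gap: 25.6
grip_force: 31.3
```

Emit:
{"api": "apply_moves", "payload": {"commands": [[[0,0,-1,0,0,0,-0.6],[0,0,-4,0,0,0,-0.6],[0,0,-8,0,0,0,-0.6],[0,0,-12,0,0,0,-0.6],[0,0,-14.5,0,0,0,-0.6]]]}}

```text
time: 4.53
tool_pos: [479.6, 180.9, 184.2]
tcp_rot: [0.316, 3.124, 0.001]
ft_force: [0.8, -0.3, -3.2]
finger_gap: 25.5
grip_force: 30.5
```

```bash
python3 -c "
from h import *
go(588,-273,180,3.1)"
```

```text
shift cm [-19.72 -42.3    0.41] rot [ 2.000e-03 -1.000e-03  2.886e+00] k 0
shift cm [-19.72 -42.3    0.41] rot [ 0.001  0.001 -0.256] k 180
t 4.525 pos [479.6 180.9 184.2] xdir 168.4 f [ 0.8 -0.3 -3.2] gap 25.512343985431016 grip 30.495829582214355 q7 [-0.63  1.08]
```

Emit:
{"api": "apply_moves", "payload": {"commands": [[[-1,-2,0,0,0,-0.03,-0.6],[-3,-6,0,0,0,-0.08,-0.6],[-5,-10.5,0,0,0,-0.13,-0.6],[-7,-15,0,0,0,-0.18,-0.6],[-9,-19.3,0,0,0,-0.23,-0.6]]]}}

```text
time: 5.15
tool_pos: [528.4, -27.8, 182.3]
tcp_rot: [0.047, -3.14, 0.0]
ft_force: [0.1, -0.0, -1.6]
finger_gap: 25.6
grip_force: 30.4
```

```bash
python3 -c "
from h import *
go(588,-273,180,3.1)"
```

```text
shift cm [ -5.23 -24.69   0.23] rot [-2.000e-03  0.000e+00  3.117e+00] k 0
shift cm [ -5.23 -24.69   0.23] rot [-0.    -0.001 -0.024] k 180
t 5.15 pos [528.4 -27.8 182.3] xdir -178.3 f [ 0.1 -0.  -1.6] gap 25.58360319073841 grip 30.437541604042053 q7 [-0.16  1.69]
```

Emit:
{"api": "apply_moves", "payload": {"commands": [[[-1,-3,0,0,0,-0.02,-0.6],[-2,-6,0,0,0,-0.02,-0.6],[-3,-9,0,0,0,-0.02,-0.6],[-3.5,-11,0,0,0,-0.02,-0.6],[-3.5,-11,0,0,0,-0.02,-0.6]]]}}

```text
time: 5.78
tool_pos: [566.8, -136.8, 182.3]
tcp_rot: [0.071, -3.14, 0.001]
ft_force: [-1.1, -0.6, -2.3]
finger_gap: 25.5
grip_force: 30.4
```

Run:
```python
from h import *
import pickle
go(588,-273,180,3.1)
s=manip.state(); im=save("wrist","pics/w2.png"); c=wcal(s);pickle.dump(c,open("w2.pkl","wb"))
for X in [(649,-287,40),(529,-294,40),(645,-252,40),(527,-257.6,40),(490,-215,106),(583,-175,45)]: print(w2px(c,X).round(1))
```

```text
shift cm [ -1.51 -13.7    0.23] rot [-1.000e-03  1.000e-03  3.133e+00] k 0
shift cm [ -1.51 -13.7    0.23] rot [-0.001 -0.001 -0.009] k 180
t 5.775 pos [ 566.8 -136.8  182.3] xdir -177.4 f [-1.1 -0.6 -2.3] gap 25.53477271152162 grip 30.388981103897095 q7 [0.04 1.89]
[133.4 261.1]
[115.  147.4]
[166.  259.1]
[152.9 147. ]
[171.5 105.1]
[237.9 208.1]
```

View pics/w2.png

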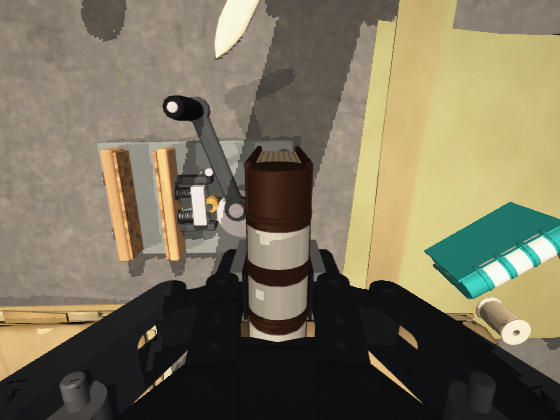

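The predicted cheek edges match the picture within about 1–2 px: fixed edge (116,150)-(132,261), moving edge (153,150)-(164,260). The book hangs straight in the pads, and the lever grip top is at (172,107).

Run:
```python
from h import *
import pickle
c=pickle.load(open("w2.pkl","rb"))
g=np.array([px2w(c,*p,40) for p in[(116,150),(132,261),(153,150),(164,260)]])
print(g.round(1),g.mean(0)); 
for a,b in((0,1),(2,3)):
  d=g[b]-g[a]; print(np.linalg.norm(d),np.degrees(np.arctan2(d[1],d[0])))
print("grip",px2w(c,172,107,106))
```

```text
[[ 531.5 -293.3   40. ]
 [ 648.9 -288.5   40. ]
 [ 529.8 -257.7   40. ]
 [ 646.2 -254.2   40. ]] [ 589.09489523 -273.40086211   40.        ]
117.52897292713449 2.335948689143936
116.36487236949448 1.7591351820831287
grip [ 491.29760149 -214.71511319  106.        ]
```

Emit:
{"api": "apply_moves", "payload": {"commands": [[[-0.4,-3.5,0,0,0,-0.009,-0.6],[-0.8,-7,0,0,0,-0.009,-0.6],[-1.2,-10.5,0,0,0,-0.009,-0.6],[-1.4,-13,0,0,0,-0.009,-0.6],[-1.5,-13.6,0,0,0,-0.009,-0.6]]]}}

```text
time: 6.45
tool_pos: [588.4, -271.0, 182.2]
tcp_rot: [0.088, -3.14, -0.0]
ft_force: [-0.4, 0.4, -1.8]
finger_gap: 25.7
grip_force: 30.4
```

```bash
python3 -c "
from h import *
go(588,-273,50,3.1)"
```

```text
shift cm [ 0.04 -0.2  13.22] rot [ 1.00e-03  0.00e+00 -3.14e+00] k 0
shift cm [ 0.04 -0.2  13.22] rot [ 0.    -0.001  0.002] k 180
t 6.45 pos [ 588.4 -271.   182.2] xdir -176.8 f [-0.4  0.4 -1.8] gap 25.72894484091301 grip 30.411776304244995 q7 [0.25 2.1 ]
```

Emit:
{"api": "apply_moves", "payload": {"commands": [[[0,-0.1,2,0,0,0.003,-0.6],[0,-0.2,4.5,0,0,0.003,-0.6],[0,-0.2,7,0,0,0.003,-0.6],[0,-0.2,8.8,0,0,0.003,-0.6],[0,-0.2,9,0,0,0.003,-0.6]]]}}

```text
time: 7.08
tool_pos: [587.7, -270.2, 90.2]
tcp_rot: [0.087, -3.137, -0.004]
ft_force: [-1.2, 0.2, -1.6]
finger_gap: 25.7
grip_force: 30.4
```

Run:
```python
from h import *
go(588.5,-273.2,50,2.9)
a=save("top","pics/t2.png")[:,:,::-1]; b=save("wrist","pics/w3.png")[:,:,::-1]
p=cv2.resize(a[138:210,360:430],None,fx=5,fy=5,interpolation=cv2.INTER_CUBIC)
q=cv2.resize(b[100:300,190:360],None,fx=2,fy=2)
o=np.zeros((400,700,3),np.uint8);o[:360,:350]=p;o[:,350:690]=q;cv2.imwrite("pics/c3.png",o)
```

```text
shift cm [-0.08 -0.32  4.01] rot [ 0.006  0.004 -3.136] k 0
shift cm [-0.08 -0.32  4.01] rot [ 0.003 -0.004  0.005] k 180
t 7.075 pos [ 587.7 -270.2   90.2] xdir -176.8 f [-1.2  0.2 -1.6] gap 25.70216632562197 grip 30.36277413368225 q7 [0.27 2.12]
```

View pics/c3.png

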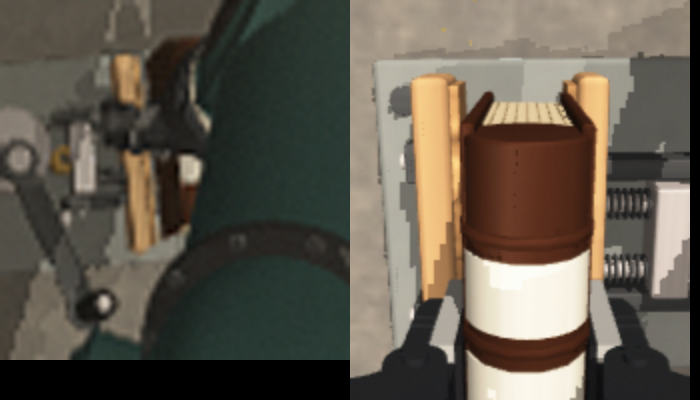

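The wrist view shows the book nearer the moving cheek on the right, with more of the gap visible on the left. That matches the 3 mm residual, so I shift toward the fixed cheek.

Emit:
{"api": "apply_moves", "payload": {"commands": [[[0,-0.2,0,0,0,0.003,-0.6],[0,-0.32,0,0,0,0.003,-0.6],[0,-0.32,0,0,0,0.003,-0.6],[0,-0.32,0,0,0,0.003,-0.6],[0,-0.32,0,0,0,0.003,-0.6]]]}}

```text
time: 7.8
tool_pos: [589.1, -275.3, 92.4]
tcp_rot: [-0.08, 3.14, 0.0]
ft_force: [-0.2, -0.3, -1.4]
finger_gap: 25.5
grip_force: 30.4
```

Run:
```python
from h import *
go(588.5,-273.2,50,2.9)
b=save("wrist","pics/w4.png")[:,:,::-1]
cv2.imwrite("pics/c4.png",cv2.resize(b[100:300,190:360],None,fx=3,fy=3))
go(588.5,-273.2,50,2.9)
```

```text
shift cm [0.05 0.21 4.24] rot [-0.     0.    -3.141] k 0
shift cm [0.05 0.21 4.24] rot [0.    0.    0.001] k 180
t 7.8 pos [ 589.1 -275.3   92.4] xdir -177.1 f [-0.2 -0.3 -1.4] gap 25.519030156504844 grip 30.36041557788849 q7 [0.28 2.13]
shift cm [0.05 0.21 4.23] rot [-0.     0.    -3.141] k 0
shift cm [0.05 0.21 4.23] rot [0.    0.    0.001] k 180
t 7.85 pos [ 589.1 -275.3   92.3] xdir -177.1 f [-1.   0.1 -2.2] gap 25.686378379133217 grip 30.359548330307007 q7 [0.28 2.13]
```

View pics/c4.png

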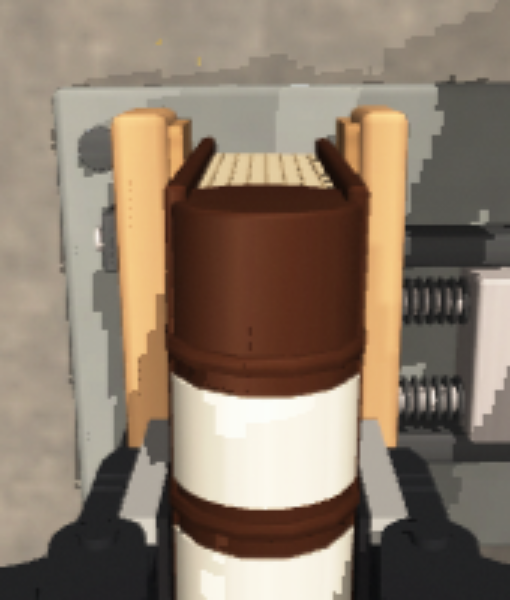

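The gap's cork edges at columns 190 and 338 centre on 264, and so does the book's lower end (207–322). It is centred and square, so I descend.

Emit:
{"api": "apply_moves", "payload": {"commands": [[[0,0,0.8,0,0,0,-0.6],[0,0,1.8,0,0,0,-0.6],[0,0,2.8,0,0,0,-0.6],[0,0,3.6,0,0,0,-0.6],[0,0,4,0,0,0,-0.6]]]}}

```text
time: 8.48
tool_pos: [588.7, -275.2, 51.4]
tcp_rot: [0.081, -3.14, -0.001]
ft_force: [-0.3, 0.1, -1.5]
finger_gap: 25.6
grip_force: 30.4
```

Emit:
{"api": "apply_moves", "payload": {"commands": [[[0,0,0.1,0,0,0,-0.6],[0,0,0.2,0,0,0,-0.6],[0,0,0.2,0,0,0,-0.6],[0,0,0.2,0,0,0,-0.6],[0,0,0.2,0,0,0,-0.6]]]}}

```text
time: 9.1
tool_pos: [589.1, -275.4, 50.5]
tcp_rot: [-0.08, 3.14, -0.0]
ft_force: [-0.3, -0.2, -2.2]
finger_gap: 25.8
grip_force: 30.4
```

Emit:
{"api": "apply_moves", "payload": {"commands": [[[0,0,0.1,0,0,0,-0.6],[0,0,0.15,0,0,0,-0.6],[0,0,0.15,0,0,0,-0.6],[0,0,0.15,0,0,0,-0.6],[0,0,0.15,0,0,0,-0.6]]]}}

```text
time: 9.72
tool_pos: [589.2, -275.5, 49.9]
tcp_rot: [-0.08, 3.14, 0.0]
ft_force: [-2.2, 1.2, 5.1]
finger_gap: 25.5
grip_force: 31.4
```

Emit:
{"api": "apply_moves", "payload": {"commands": [[[0,0,0,0,0,0,-0.3],[0,0,0,0,0,0,-0.2],[0,0,0,0,0,0,-0.1],[0,0,0,0,0,0,0],[0,0,0,0,0,0,0.1]]]}}

```text
time: 10.35
tool_pos: [589.0, -275.4, 48.7]
tcp_rot: [0.08, -3.14, -0.0]
ft_force: [1.4, 0.7, -0.6]
finger_gap: 47.2
grip_force: 0.0
```

Emit:
{"api": "apply_moves", "payload": {"commands": [[[0,0,-2,0,0,0,0.1],[0,0,-5,0,0,0,0.1],[0,0,-8,0,0,0,0.1],[0,0,-11,0,0,0,0.1],[0,0,-13,0,0,0,0.1]]]}}

```text
time: 10.98
tool_pos: [589.8, -275.8, 181.7]
tcp_rot: [-0.08, 3.138, -0.002]
ft_force: [0.7, 0.6, 0.2]
finger_gap: 46.7
grip_force: 0.0
```

Run:
```python
from h import *
go(491,-215,140,3.1)
s=manip.state();b=save("wrist","pics/w5.png")[:,:,::-1]
c=wcal(s);print(w2px(c,(491,-215,106)),w2px(c,(589,-273,92)))
cv2.imwrite("pics/c5.png",b)
```

```text
shift cm [9.57 6.59 4.14] rot [5.000e-03 2.000e-03 3.139e+00] k 0
shift cm [9.57 6.59 4.14] rot [-0.001  0.003 -0.003] k 180
t 10.975 pos [ 589.8 -275.8  181.7] xdir -177.1 f [0.7 0.6 0.2] gap 46.650602621006925 grip 0.0 q7 [0.25 2.11]
[372.04752365  81.32625554] [280.39430424 206.85502936]
```

View pics/c5.png

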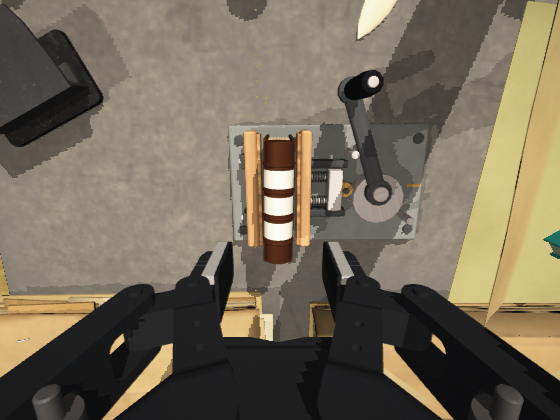

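The book stands in the gap, spine from rows 137 to 262, and let go. The cheek gap centres at column 279. The grip top is at (374,82) and the pivot at (379,194).

Run:
```python
from h import *
c=wcal(manip.state())
g=px2w(c,374,82,106);p=px2w(c,379,194,50);print("grip",g,"pivot",p,np.linalg.norm((g-p)[:2]),"slot",px2w(c,279.5,190,40))
print("book",px2w(c,278.5,137,88),px2w(c,278.5,262,88))
go(g[0],g[1],150,3)
```

```text
grip [ 492.62014976 -213.73466286  106.        ] pivot [ 585.85467214 -177.57505111   50.        ] 100.00096842707114 slot [ 589.31592406 -274.20055666   40.        ]
book [ 534.56894758 -278.18726387   88.        ] [ 644.19982597 -272.4008244    88.        ]
shift cm [9.53 6.77 3.31] rot [0.01  0.004 3.14 ] k 0
shift cm [9.53 6.77 3.31] rot [-0.003  0.006 -0.001] k 180
t 11.025 pos [ 591.  -276.4  183.9] xdir -177.1 f [ 0.8 -0.5  1.7] gap 46.74758026555599 grip 0.0 q7 [0.25 2.11]
```

Emit:
{"api": "apply_moves", "payload": {"commands": [[[2,1.3,0,0,0,0,0.3],[5,3.5,0,0,0,0,0.3],[8,5.5,0,0,0,0,0.3],[9.6,6.6,1,0,0,0,0.3],[9.6,6.6,3,0,0,0,0.3]]], "newtons": 60}}

```text
time: 11.65
tool_pos: [488.2, -213.4, 149.0]
tcp_rot: [0.081, -3.14, -0.001]
ft_force: [0.3, -0.1, -0.2]
finger_gap: 55.6
grip_force: 0.0
```

```bash
python3 -c "
from h import *
go(492.2,-214,62,2.9)"
```

```text
shift cm [-0.4  -0.09  8.7 ] rot [ 0.00e+00  1.00e-03 -3.14e+00] k 0
shift cm [-0.4  -0.09  8.7 ] rot [ 0.001 -0.     0.001] k 180
t 11.65 pos [ 488.2 -213.4  149. ] xdir -177.0 f [ 0.3 -0.1 -0.2] gap 55.578508430381426 grip 0.0 q7 [0.21 2.08]
```

Emit:
{"api": "apply_moves", "payload": {"commands": [[[-0.4,-0.1,2,0,0,0,0.3],[-0.4,-0.1,4,0,0,0,0.3],[-0.4,-0.1,6,0,0,0,0.3],[-0.4,-0.1,8,0,0,0,0.3],[-0.4,-0.1,8.7,0,0,0,0.3]]]}}

```text
time: 12.28
tool_pos: [493.0, -214.8, 60.7]
tcp_rot: [0.08, -3.138, -0.001]
ft_force: [-0.5, 0.6, 0.1]
finger_gap: 55.5
grip_force: 0.0
```

Emit:
{"api": "apply_moves", "payload": {"commands": [[[0,0,0,0,0,0,0],[0,0,0,0,0,0,-0.3],[0,0,0,0,0,0,-0.6],[0,0,0,0,0,0,-0.8],[0,0,0,0,0,0,-0.8]]]}}

```text
time: 12.9
tool_pos: [494.3, -215.1, 62.7]
tcp_rot: [-0.081, 3.139, -0.0]
ft_force: [0.8, 1.4, 6.5]
finger_gap: 16.6
grip_force: 58.4
```

```bash
cat > arc.py <<'E'
from h import *
import sys
go(492.2,-214,62,2.9)
s=manip.state();R0=Ro.from_rotvec(s["tcp_rot"])
piv=np.array([584.3,-176.6]);y=92.9
for a in map(float,sys.argv[1:]):   # lever angle deg from rest (109=top)
    t=np.radians(y+109-a); X=np.r_[piv+100*np.array([np.cos(t),np.sin(t)]),62]
    print(a,X.round(1),"shift",(R0.inv().apply(X-s["tool_pos"])/10).round(2))
v=s["tool_pos"][:2]-piv;print("r",np.linalg.norm(v),"lever",y+109-np.degrees(np.arctan2(v[1],v[0]))%360)
E
python3 arc.py 0 6 14 22 30 38
```

```text
shift cm [0.2  0.12 0.07] rot [-2.000e-03 -0.000e+00 -3.141e+00] k 0
shift cm [0.2  0.12 0.07] rot [-0.     0.001  0.001] k 180
t 12.9 pos [ 494.3 -215.1   62.7] xdir -177.1 f [0.8 1.4 6.5] gap 16.563175865560705 grip 58.42625420540571 q7 [0.25 2.11]
0.0 [ 491.5 -213.9   62. ] shift [0.27 0.13 0.07]
6.0 [ 488.1 -204.    62. ] shift [0.56 1.14 0.06]
14.0 [ 485.2 -190.3   62. ] shift [0.77 2.52 0.06]
22.0 [ 484.3 -176.4   62. ] shift [0.8  3.91 0.06]
30.0 [ 485.3 -162.5   62. ] shift [0.63 5.3  0.06]
38.0 [ 488.2 -148.9   62. ] shift [0.26 6.64 0.06]
r 97.90279668144605 lever -1.2414204955035473
```

Emit:
{"api": "apply_moves", "payload": {"commands": [[[0.36,1.04,0,0,0,0,-0.8],[0.57,2.4,0,0,0,0,-0.8],[0.6,3.8,0,0,0,0,-0.8],[0.43,5.2,0,0,0,0,-0.8],[0.06,6.54,0,0,0,0,-0.8]]]}}

```text
time: 13.52
tool_pos: [490.3, -149.8, 62.6]
tcp_rot: [-0.08, 3.139, -0.002]
ft_force: [0.3, -1.0, 7.8]
finger_gap: 16.9
grip_force: 59.0
```

```bash
python3 arc.py 38 46 54 62 70 78
```

```text
shift cm [ 0.14 -6.42  0.07] rot [-3.000e-03 -2.000e-03 -3.141e+00] k 0
shift cm [ 0.14 -6.42  0.07] rot [-0.001  0.002  0.   ] k 180
t 13.525 pos [ 490.3 -149.8   62.6] xdir -177.1 f [ 0.3 -1.   7.8] gap 16.890533683362992 grip 58.963801972568035 q7 [0.12 2.02]
38.0 [ 488.2 -148.9   62. ] shift [0.2  0.1  0.06]
46.0 [ 493.  -135.8   62. ] shift [-0.34  1.38  0.06]
54.0 [ 499.6 -123.5   62. ] shift [-1.06  2.58  0.06]
62.0 [ 507.8 -112.2   62. ] shift [-1.94  3.66  0.06]
70.0 [ 517.5 -102.2   62. ] shift [-2.96  4.62  0.06]
78.0 [528.5 -93.6  62. ] shift [-4.11  5.41  0.06]
r 97.77386569762824 lever 37.828049850167446
```

Emit:
{"api": "apply_moves", "payload": {"commands": [[[-0.54,1.28,0,0,0,0,-0.8],[-1.26,2.48,0,0,0,0,-0.8],[-2.14,3.56,0,0,0,0,-0.8],[-3.16,4.52,0,0,0,0,-0.8],[-4.31,5.31,0,0,0,0,-0.8]]]}}

```text
time: 14.15
tool_pos: [529.6, -94.5, 62.6]
tcp_rot: [0.08, -3.14, 0.001]
ft_force: [-2.0, -2.0, 9.3]
finger_gap: 16.6
grip_force: 59.2
```

```bash
python3 arc.py 78 85 92 99 105 109
```

```text
shift cm [  4.35 -11.75   0.07] rot [ 1.000e-03 -1.000e-03 -3.141e+00] k 0
shift cm [  4.35 -11.75   0.07] rot [-0.    -0.001  0.001] k 180
t 14.15 pos [529.6 -94.5  62.6] xdir -177.1 f [-2.  -2.   9.3] gap 16.620188735884085 grip 59.16985530406237 q7 [-0.01  1.92]
78.0 [528.5 -93.6  62. ] shift [0.1  0.09 0.06]
85.0 [539.1 -87.4  62. ] shift [-0.98  0.65  0.06]
92.0 [550.3 -82.6  62. ] shift [-2.12  1.08  0.06]
99.0 [562.  -79.1  62. ] shift [-3.31  1.36  0.06]
105.0 [572.3 -77.3  62. ] shift [-4.35  1.49  0.05]
109.0 [579.2 -76.7  62. ] shift [-5.05  1.52  0.05]
r 98.6969438708535 lever 78.23876331946764
```

Emit:
{"api": "apply_moves", "payload": {"commands": [[[-1.13,0.55,0,0,0,0,-0.8],[-2.27,0.98,0,0,0,0,-0.8],[-3.46,1.26,0,0,0,0,-0.8],[-4.5,1.39,0,0,0,0,-0.8],[-5.2,1.42,0,0,0,0,-0.8]]]}}

```text
time: 14.78
tool_pos: [580.8, -76.8, 62.6]
tcp_rot: [0.082, -3.139, -0.001]
ft_force: [-2.4, 0.6, 9.5]
finger_gap: 16.6
grip_force: 59.2
```

```bash
python3 arc.py 109
python3 - <<'E'
from h import *
a=save("top","pics/t6.png")[:,:,::-1]; b=save("scene","pics/s6.png")[:,:,::-1]; w=save("wrist","pics/w6.png")[:,:,::-1]
p=cv2.resize(a[138:210,334:420],None,fx=4,fy=4,interpolation=cv2.INTER_CUBIC)
q=cv2.resize(b[240:345,320:440],None,fx=3,fy=3,interpolation=cv2.INTER_CUBIC)
w=w[60:320,60:400]
o=np.zeros((600,720,3),np.uint8);o[:288,:344]=p;o[:315,350:710]=q;o[320:580,:340]=w;cv2.imwrite("pics/c6.png",o)
E
```

```text
shift cm [  9.56 -13.24   0.06] rot [ 2.00e-03  1.00e-03 -3.14e+00] k 0
shift cm [  9.56 -13.24   0.06] rot [ 0.001 -0.001  0.001] k 180
t 14.775 pos [580.8 -76.8  62.6] xdir -177.0 f [-2.4  0.6  9.5] gap 16.59354916174507 grip 59.1907549649477 q7 [-0.05  1.88]
109.0 [579.2 -76.7  62. ] shift [0.15 0.01 0.06]
r 99.86758072364286 lever 109.8757273276966
```

View pics/c6.png

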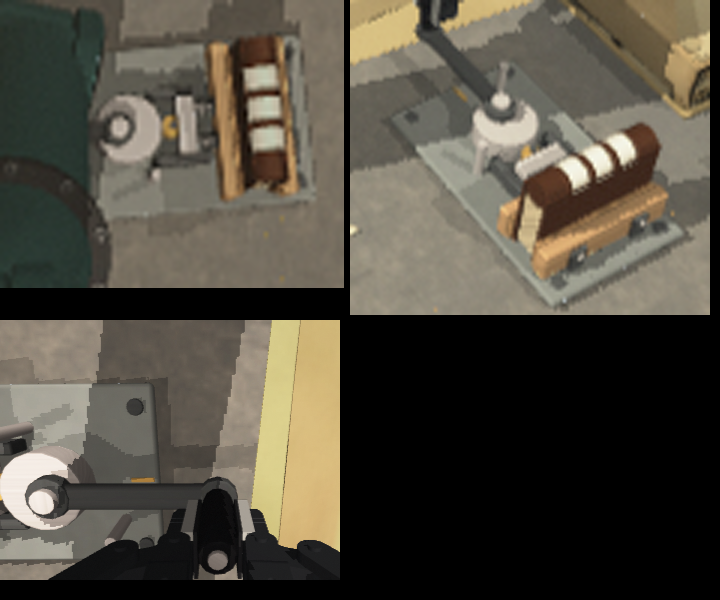

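The book is clamped between the cheeks and upright. The arm lies along the wrist view's row of about 497 in the crop, with the brass strip at (142,481). I check the lever's angle numerically.

Run:
```python
from h import *
s=manip.state();c=wcal(s)
A=px2w(c,140,237,45);B=px2w(c,245,237.5,45);d=B-A
print("arm dir",np.degrees(np.arctan2(d[1],d[0])),A,B)
st=px2w(c,202,221,12);print("strip",st,"grip top",px2w(c,278,299,106))
e=[px2w(c,u,v,12) for u,v in((213,130),(222,290))];print("plate edge",np.array(e).round(1),np.degrees(np.arctan2(*(e[1]-e[0])[[1,0]])))
b=cv2.imread("pics/w6.png");cv2.imwrite("pics/c7.png",cv2.resize(b[190:320,80:340],None,fx=3,fy=3,interpolation=cv2.INTER_CUBIC))
```

```text
arm dir 92.68712478802593 [ 581.24460607 -157.0843319    45.        ] [578.35587794 -95.53506429  45.        ]
strip [ 581.39425782 -128.89608532   12.        ] grip top [577.70732824 -76.37891953 106.        ]
plate edge [[ 519.3 -120.8   12. ]
 [ 635.4 -114.9   12. ]] 2.89452264048328
```

View pics/c7.png

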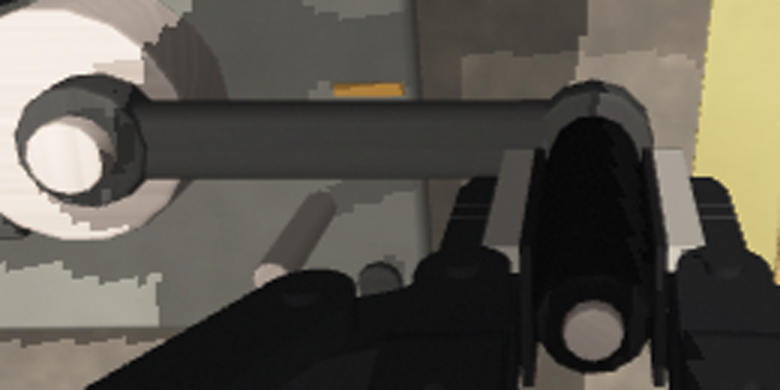

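The arm direction is 92.7° and the press axis 92.9°, so the lever is within about a degree of the top. It is firmly held, with the book clamped.

```bash
python3 -c "
from h import *
print(manip.state()['tool_pos'],manip.state()['grip_force']);print(manip.job_done())"
```

```text
[580.98768149 -76.78998319  62.60971713] 59.155895076692104
the job is handed in; nothing more can be done
None
```

The job is handed in: the book stands spine up and clamped in the press, and the gripper is still holding the cam lever within about 1° of highest lift; no pass or fail result came back.

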